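# Start the press bolt in its thread

### The job

Open the lid of the press case until it rests on its stop. Then start the bolt with the crank: turn it backward (counter-clockwise) until you notice the bolt drop into its thread, and from there one turn forward (clockwise). Finish while still gripping the crank's handle there, with the lid still open, and leave everything else on the table alone.

Things in the scene. Friction and masses are not known exactly. Their poses are not given: they have to be found in the camera images.
- press_case: shallow open plywood case, 220 (its x) x 240 (its y) x 55 high, fixed to the table; origin at the centre of its underside, z up. Its lid is hinged on its +y rim. Inside stands a steel boss (diameter 72) with the crank and bolt of a small press on top; the vertical screw axis stands at x = 0, y = -20 in this frame
- lid (a joint): the case's deep plywood lid (hood 66 deep, 0.5 kg): 0 closed, grows as it opens, rests on its stop at 1.65 rad. From about 1.25 rad on it falls open by its own weight; below that it falls shut. The hinge line is parallel to the case's x axis; open, the lid's top edge stands 300 above the table
- lid_hinge (a point): middle of the lid's hinge line, at x = 0, y = +120, z = +55 in the case's frame
- lid_handle (a point): centre of the lid's steel bar handle: round bar, diameter 12, 100 clear between its two posts, parallel to the hinge line, its centre 38 above the lid's outer top; moves with the lid. With the lid shut it stands 225 from the hinge line in -y of the case and 104 above it
- screw_axis (a point): point on the vertical screw axis at mid height of the crank's grip (z = 88 over the table)
- crank_grip: upright dark wooden grip of the crank, diameter 20, 48 tall, origin at its centre (88 above the table), 60 from the screw axis; it spins freely on its pin, so a hand that keeps its direction can carry it round in a level circle. Its foot is 2 above the crank arm; only the bolt (diameter 34) stands inside the circle
- crank (a joint): angle of the crank about the screw axis, grows clockwise seen from above (forward, tightening); counter-clockwise (backward) is falling. At 0 the grip lies in -x of the case from the axis, at +pi/2 in its +y. The crank stays at its height, turns with about 1 to 2 N at the grip, and stays where it is left
- bolt (a joint): how far the bolt has sunk (m), 0 at the start, riding on the boss's flat mouth; it sinks by its own weight and turns with the crank. Somewhere within 0.7 turn backward (it differs) it falls 10 mm into the thread's entry; about 0.6 rad farther back a shoulder stops the crank. From the drop forward it sinks 10 mm a turn. Turned forward without the drop it only jams at the shoulder
- bolt_top (a point): centre of the top of the steel bolt's hex head (34 across corners), 108 above the table at the start; the bolt slides up and down in the crank's hub, so its head sinks towards the hub with it
- brush_mid (a point): paint brush lying on the table left of the case; point at about its middle; to be left alone
- lino_block_mid (a point): wooden printing block, 90 x 60 x 22, flat on the table left of the case; point at about its middle; to be left alone
- tape_roll_mid (a point): paper tape roll, diameter 84, height 24, lying flat between the robot and the case; point at about its middle; to be left alone
- mug_mid (a point): white mug, diameter 76, height 85, beyond the case; point at about its middle; to be left alone
- ink_tin_mid (a point): plain metal tin, diameter 72, height 70, right of the case; point at about its middle; to be left alone

How it is judged:
By the outcome, as a careful person would: the job done as asked, in the order asked, and still so for the second after the job is handed in, while the arm keeps its last pose, push and grip.
It also fails if it takes over 72 s, if anything falls off the work surface, if the arm or the gripper's body presses on something with over 40 N, if the wrist force passes 120 N, or if a joint passes its speed limit or range.

### The arm

A 6-joint arm with a two-finger parallel gripper is mounted at the origin on the work surface. World frame = base frame: x ahead of the robot, y to its left, z up, the work surface at z = 0. Lengths are in mm, angles in rad, forces in N, time in s.
With the tool pointing down it reaches from about 350 to 975 mm from the base axis. Payload 7.1 kg.
Tool frame: the origin (TCP) lies at the very end of the fingers, on their centre line; the grasp point (between the pads) lies 19 mm behind it; x points along the fingers, y is the direction in which the jaws open and shut, and the axes are right-handed (so a half turn about x gives the same grasp; the last joint's range is limited). The gripper opens to 88 mm and grips with 3 to 60 N. Pads are 20 mm wide; open, the fingers measure 115 mm over their backs; the gripper's body (75 mm by 178 mm) begins 61 mm behind the grasp point.
Start: joints at [1.306, 0.423, 1.63, -0, 1.089, -0.019], TCP at [152.051, 606.205, 183.975] pointing down, gripper open.
Joint ranges: [-3, 3], [-0.9, 2.11], [0.09, 2.58], [-1.31, 4.45], [0.11, 2.69], [-2.54, 2.54]. Speed limits (rad/s): [2.39, 2.39, 3.01, 3.14, 3.14, 3.14].

### API

Orientations are given as a rotation vector (axis times angle).
In Python, from workcell import ctrl gives the robot as it stands. The module is installed in compiled form; this text tells all that it offers.
- The arm moves only by the tool carry_out, never from a script. Its argument "commands" is a list of rows, each a list of 6 numbers: the shift along the tool's x, y, z in m, then the turn, a rotation vector about the tool's x, y, z in degrees. In form: [[tx, ty, tz, rx, ry, rz], ...]. A call has 1 to 8 rows; each row shifts and turns the pose as measured when the row begins, along the tool's axes as they then stand; what a row does not reach is not made up. A row lasts 1/8 s, in which the tool goes at most 62.5 mm and 10.7 degrees, less where a joint would pass 70% of its speed; a pose out of reach is approached as far as the arm can. A call with a gripper value outside its range is refused whole. "grip" is the closure, from 0 (fully open) to 1 (shut), set as the call begins (left out, the last holds). The fingers move at their own pace and stop on an object; the grip force is fixed at half the most. Time passes only in rows, so rows that do not move let the fingers close. It gives the time, the measured TCP pose, the force and the opening at its end, in the units of the state.
- ctrl.get_obs(): the state, without advancing time (a new reading comes with each control period).
- ctrl.get_image(name): name is "scene" or "top"; returns a dict with "pixels" (400x640x3 uint8, blue, green, red), "intrinsics" (3x3 intrinsics, pixels), "dist_coeffs" ([k1, k2, p1, p2, k3] as OpenCV has them; the pictures are not rectified), "rvec" (rotation vector, rad) and "tvec" (3), from world to camera coordinates, as OpenCV has them. Camera axes: x right, y down, z forward; pixel columns grow to the right and rows downward; lengths in mm; the calibration is good to about 2 mm. A picture is of the moment at which its call begins. There is no depth.
- ctrl.close_job(): hands the job in, once; it reports no verdict.
The state is a dict: "t": time; "qpos": joint angles; "qvel": joint speeds; "joint_torque": joint torques, N m; "ee_pos": TCP position; "orientation": TCP orientation; "ft_force": force on the tool from outside, world axes, zero at the start; "moment": the same for the moment, N m; "width": finger opening in mm.
Only numpy, scipy, OpenCV 4.12 (cv2) and the standard library are available. Lean on these libraries where they do the work, as an engineer would, in place of code of your own. Each camera call takes 0.05 s, during which the arm holds its last target. There are 200 camera calls.

## Working session

There is one attempt and no reset: what is moved stays moved. The work goes in short steps, Python scripts to look and compute and a tool call to move; the robot and the scene stay as the last step left them, time stands still between calls to the robot, and variables do not carry over. Pictures are saved under pics/ and viewed, about 8 in all and at most 12, crops included, and the job is handed in when it is done.

Besides the shell and the picture viewer there is one more tool, called after "Emit:" as a command line: name --pt "numbers of a row" for each row, then --argument value for the rest. carry_out: Moves the arm, as the interface text tells. Its arguments: {"type":"object","properties":{"commands":{"type":"array"},"grip":{"type":"number"}},"required":["commands"]}

```bash
mkdir -p pics; cat > h.py <<'E'
import numpy as np, cv2
from workcell import ctrl
def shot(n,f=None):
    d=ctrl.get_image(n)
    im=np.array(d["pixels"],np.uint8)
    if f: cv2.imwrite(f"pics/{f}.png",im)
    return im,d
def ray(d,uv):
    K=np.array(d["intrinsics"],float);D=np.array(d["dist_coeffs"],float)
    R=cv2.Rodrigues(np.array(d["rvec"],float))[0];t=np.array(d["tvec"],float).ravel()
    p=cv2.undistortPoints(np.array(uv,float).reshape(-1,1,2),K,D).reshape(-1,2)
    v=np.c_[p,np.ones(len(p))]@R
    return -R.T@t,v
def onz(d,uv,z):
    c,v=ray(d,uv); return c+v*((z-c[2])/v[:,2])[:,None]
def proj(d,P):
    return cv2.projectPoints(np.array(P,float).reshape(-1,1,3),np.array(d["rvec"],float),np.array(d["tvec"],float),np.array(d["intrinsics"],float),np.array(d["dist_coeffs"],float))[0].reshape(-1,2)
def st():
    o=ctrl.get_obs()
    for k in ("t","qpos","ee_pos","orientation","ft_force","width"): print(k,np.round(o[k],3))
    return o
E
python3 - <<'E'
from h import *
o=st();print(cv2.Rodrigues(np.array(o["orientation"]))[0].round(3))
for n in("scene","top"):
    im,d=shot(n,n+"0");c,_=ray(d,[[320,200]]);print(n,c.round())
E
```

```text
t 0.0
qpos [ 1.306  0.424  1.631 -0.     1.089 -0.019]
ee_pos [151.893 605.626 183.202]
orientation [ 0.192  1.562 -0.194]
ft_force [-0.984  0.161  0.879]
width 87.303
[[-0.     0.243  0.97 ]
 [-0.001  0.97  -0.243]
 [-1.    -0.002 -0.   ]]
scene [1208.  -59.  644.]
top [ 394.  -47. 1157.]
```

View pics/scene0.png

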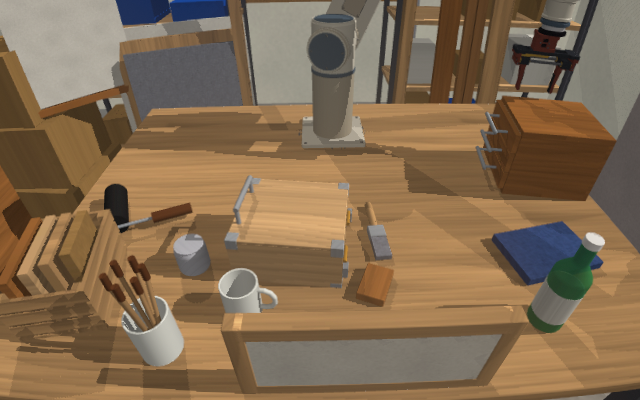

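View pics/top0.png

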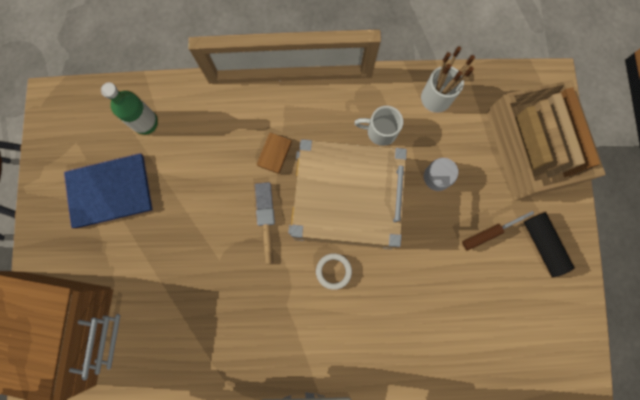

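The case's lid is at about (350,193) in the top view. The handle bar is on its right (world -y) from (402,167) to (398,220), and the hinge is on the left (+y). The tape roll is at (334,271), between the robot and the case.

```bash
python3 - <<'E'
from h import *
im,d=shot("top")
c=cv2.resize(im[130:260,280:420],None,fx=5,fy=4.6,interpolation=cv2.INTER_CUBIC);cv2.imwrite("pics/c1.png",c)
hsv=cv2.cvtColor(im,cv2.COLOR_BGR2HSV)
m=((hsv[...,1]<60)&(hsv[...,2]>70)).astype(np.uint8);m[:,:285]=0;m[:,412:]=0;m[:138]=0;m[250:]=0
n,l,s,ce=cv2.connectedComponentsWithStats(m)
for i in range(1,n):
    if s[i,4]>8: print(s[i],ce[i].round(1),onz(d,ce[i],121).round(),onz(d,ce[i],159).round())
E
```

```text
[299 139  13  12 125] [305.3 144.8] [[690. -21. 121.]] [[679. -22. 159.]]
[370 138  26   7 139] [382.4 140.5] [[ 694. -197.  121.]] [[ 683. -192.  159.]]
[395 148  12  12 119] [400.1 153.2] [[ 663. -236.  121.]] [[ 653. -229.  159.]]
[296 151   4   7  22] [297.4 154. ] [[669.  -3. 121.]] [[659.  -4. 159.]]
[393 165  11  57 322] [398.7 193.4] [[ 571. -227.  121.]] [[ 564. -220.  159.]]
[288 225  15  13 165] [295.7 230.7] [[494.   5. 121.]] [[491.   3. 159.]]
[389 234  13  13 153] [394.6 240.1] [[ 467. -211.  121.]] [[ 464. -205.  159.]]
```

View pics/c1.png

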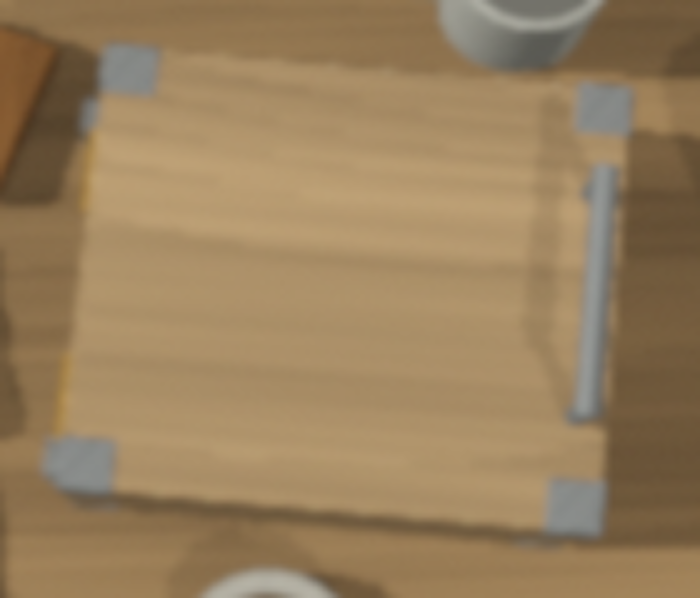

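The crop shows the bar from (603,165) to (588,415), which is full-image (400.6,165.9) to (397.6,220.2). The lid's right-hand corners are at (632,87) and (603,535).

```bash
python3 - <<'E'
from h import *
im,d=shot("top"); im2,d2=shot("scene")
b=onz(d,[[400.6,165.9],[397.6,220.2]],160);print("bar",b.round(1))
c=onz(d,[[300.6,139.8],[406.4,148.9],[400.6,246.3]],121);print("corn",c.round(1))
ux=b[0]-b[1];print("yaw bar",np.degrees(np.arctan2(-ux[0]*0+ux[1],ux[0])))
e=c[1]-c[2];print("yaw right edge",np.degrees(np.arctan2(e[1],e[0])),np.linalg.norm(e))
e=c[0]-c[1];print("yaw far edge",np.degrees(np.arctan2(e[1],e[0]))-90,np.linalg.norm(e))
# case frame from bar
yaw=np.arctan2(ux[1],ux[0]); 
for yw in (yaw,np.arctan2(*(c[1]-c[2])[[1,0]])):
    X=np.array([np.cos(yw),np.sin(yw)]);Y=np.array([-X[1],X[0]])
    m=b.mean(0)[:2]; o=m+105*Y; print("origin",o.round(1),"hinge",(o+120*Y).round(1),"screw",(o-20*Y).round(1))
    print("from corners",((c[0]+c[2])/2)[:2].round(1))
    P=[[*(m+s*56*X),159] for s in(1,-1)];print(proj(d,P).round(1),proj(d2,P).round(1))
i=cv2.resize(im2[165:300,215:365],None,fx=5,fy=4.4,interpolation=cv2.INTER_CUBIC);cv2.imwrite("pics/c2.png",i)
E
```

```text
bar [[ 624.4 -227.8  160. ]
 [ 506.2 -214.1  160. ]]
corn [[ 701.9  -10.7  121. ]
 [ 672.6 -250.7  121. ]
 [ 452.9 -223.9  121. ]]
yaw bar -6.633636690437312
yaw right edge -6.956421285798918 221.32266383171807
yaw far edge -6.967432984961292 241.73541612462384
origin [ 577.4 -116.6] hinge [591.3   2.6] screw [ 575.1 -136.5]
from corners [ 577.4 -117.3]
[[400.4 167.6]
 [397.6 218.6]] [[234.7 209.4]
 [248.1 178.2]]
origin [ 578.  -116.7] hinge [592.5   2.4] screw [ 575.6 -136.5]
from corners [ 577.4 -117.3]
[[400.6 167.6]
 [397.5 218.6]] [[234.5 209.4]
 [248.2 178.2]]
```

View pics/c2.png

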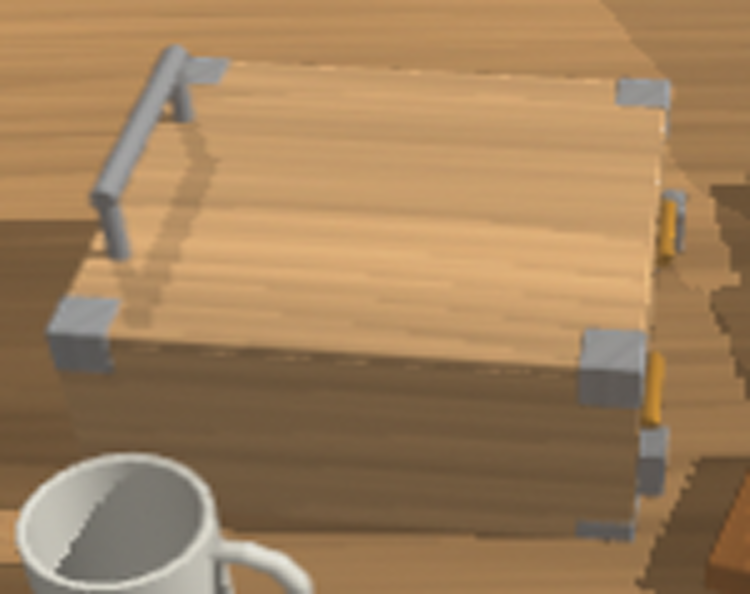

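The scene crop agrees: the bar's far end is at crop (95,195), i.e. (234,209), and its prediction was (234.6,209.4). So the case has origin (577.7,-117) and yaw -6.95°, and the handle is at (565,-221,159). I'm moving now.

Emit:
carry_out --pt "-0.06 0 0 -7 0 0" --pt "-0.05 0 0 0 0 0" --pt "0 -0.04 0.027 0 0 0" --pt "0 -0.048 0.032 0 0 0" --pt "0 -0.048 0.032 0 0 0" --pt "0 -0.048 0.032 0 0 0" --pt "0 -0.048 0.032 0 0 0" --pt "0 -0.048 0.032 0 0 0" --grip 0

```text
t: 1.25
ee_pos: [307.1, 300.2, 296.8]
orientation: [0.088, 1.567, -0.089]
ft_force: [0.3, 0.1, 0.2]
width: 87.6
```

```bash
cat >> h.py <<'E'
YAW=np.radians(-6.95);X=np.array([np.cos(YAW),np.sin(YAW),0]);Y=np.array([-X[1],X[0],0]);Z=np.array([0,0,1.])
O=np.array([577.7,-117,0])
def case(p): p=np.asarray(p)-O; return np.array([p@X,p@Y,p[2]])
def go(target_case, jaw=None):
    "mm shift in tool axes to bring TCP to case point; and the turn about x to align jaw (world deg)"
    o=st();R=cv2.Rodrigues(np.array(o["orientation"]))[0]
    T=O+target_case[0]*X+target_case[1]*Y+target_case[2]*Z
    print("case tcp",case(o["ee_pos"]).round(1),"jaw deg",np.degrees(np.arctan2(R[1,1],R[0,1])).round(2),"down",R[:,0].round(3))
    print("tool shift",(R.T@(T-o["ee_pos"])).round(1))
E
python3 -c "
from h import *
go([0,-105,230])"
```

```text
t 1.25
qpos [ 0.748 -0.008  1.909 -0.002  1.24  -0.71 ]
ee_pos [307.107 300.151 296.761]
orientation [ 0.088  1.567 -0.089]
ft_force [0.313 0.125 0.202]
width 87.636
case tcp [-319.1  381.3  296.8] jaw deg 83.55 down [ 0.002 -0.001 -1.   ]
tool shift [  67.6 -489.1  314.7]
```

Emit:
carry_out --pt "0 -0.05 0.04 -0.5 0 0" --pt "0 -0.055 0.04 0 0 0" --pt "0 -0.056 0.04 0 0 0" --pt "0 -0.056 0.04 0 0 0" --pt "0 -0.056 0.04 0 0 0" --pt "0 -0.056 0.04 0 0 0" --pt "0 -0.056 0.03 0 0 0" --pt "0 -0.05 0.03 0 0 0"

```text
t: 2.25
ee_pos: [543.0, -138.2, 299.3]
orientation: [0.083, 1.561, -0.08]
ft_force: [0.4, 1.9, -0.0]
width: 87.9
```

```bash
python3 -c "
from h import *
go([0,-105,190])"
```

```text
t 2.25
qpos [-0.273  0.208  1.659  0.004  1.267 -1.741]
ee_pos [ 542.953 -138.189  299.253]
orientation [ 0.083  1.561 -0.08 ]
ft_force [ 0.402  1.908 -0.02 ]
width 87.873
case tcp [-31.9 -25.2 299.3] jaw deg 84.07 down [ 0.008  0.002 -1.   ]
tool shift [109.3 -80.6  29.7]
```

Emit:
carry_out --pt "0 -0.045 0.015 -1 0 0" --pt "0.02 -0.03 0.012 0 0 0" --pt "0.05 0 0 0 0 0" --pt "0.035 0 0 0 0 0" --pt "0 0 0 0 0 0"

```text
t: 2.88
ee_pos: [565.2, -223.6, 191.3]
orientation: [0.073, 1.56, -0.071]
ft_force: [0.1, -0.2, 0.4]
width: 87.7
```

```bash
python3 - <<'E'
from h import *
go([0,-105,141])
im,d=shot("scene")
cv2.imwrite("pics/c3.png",cv2.resize(im[120:300,180:380],None,fx=4,fy=3.3,interpolation=cv2.INTER_CUBIC))
E
```

```text
t 2.875
qpos [-0.399  0.386  1.67   0.005  1.078 -1.88 ]
ee_pos [ 565.197 -223.614  191.296]
orientation [ 0.073  1.56  -0.071]
ft_force [ 0.051 -0.176  0.437]
width 87.733
case tcp [   0.5 -107.3  191.3] jaw deg 84.73 down [ 0.009  0.001 -1.   ]
tool shift [50.3  2.3 -0.9]
```

View pics/c3.png

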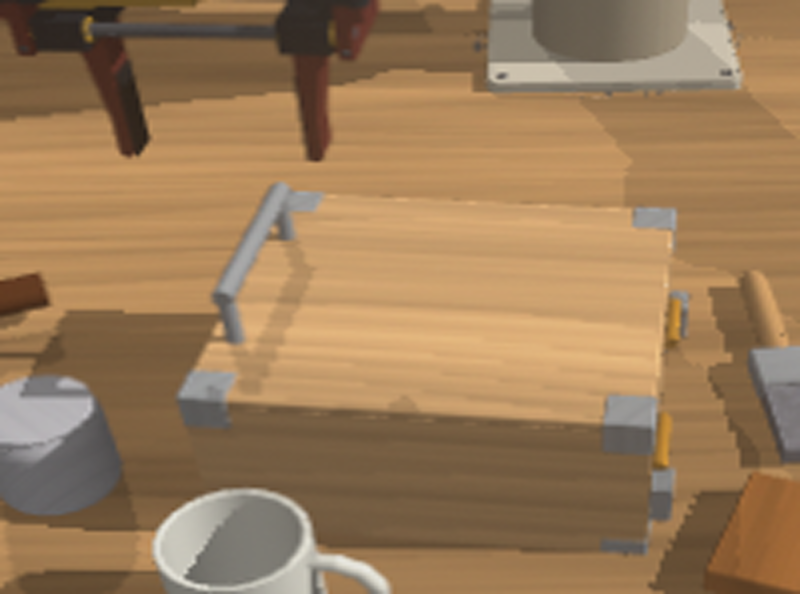

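The open fingers, with tips at crop (135,155) and (315,160), straddle the bar, centred at (252,240). I'll descend, close, and start the arc.

Emit:
carry_out --pt "0.025 0.002 -0.001 1.7 0 0" --pt "0.025 0 0 0 0 0" --pt "0 0 0 0 0 0"

```text
t: 3.3
ee_pos: [570.3, -222.9, 148.8]
orientation: [0.093, 1.547, -0.097]
ft_force: [-0.7, 0.2, -0.2]
width: 88.0
```

Emit:
carry_out --pt "0 0 0 0 0 0" --pt "0 0 0 0 0 0" --pt "0 0 0 0 0 0" --pt "0 0 0 0 0 0" --pt "0 0 0 0 0 0" --grip 1

```text
t: 3.92
ee_pos: [573.5, -223.9, 154.7]
orientation: [0.09, 1.54, -0.099]
ft_force: [1.1, -0.1, -0.3]
width: 41.1
```

```bash
python3 - <<'E'
from h import *
go([0,-105,141])
r=np.hypot(225,104);a0=np.arctan2(104,-225)
P=np.array([[120+r*np.cos(a0-t),55+r*np.sin(a0-t)-19] for t in np.linspace(0,1.62,24)])
print(np.c_[np.linspace(0,1.62,24)[1:],-np.diff(P[:,1]),np.diff(P[:,0]),P[1:]].round(2))
E
```

```text
t 3.925
qpos [-0.394  0.429  1.697  0.005  0.986 -1.847]
ee_pos [ 573.461 -223.94   154.669]
orientation [ 0.09   1.54  -0.099]
ft_force [ 1.121 -0.138 -0.264]
width 41.136
case tcp [   8.7 -106.7  154.7] jaw deg 83.07 down [ 0.029 -0.007 -1.   ]
tool shift [13.4  1.7 -9.1]
[[ 7.0000e-02 -1.5580e+01  7.8800e+00 -9.7120e+01  1.5558e+02]
 [ 1.4000e-01 -1.4980e+01  8.9500e+00 -8.8170e+01  1.7056e+02]
 [ 2.1000e-01 -1.4320e+01  9.9900e+00 -7.8180e+01  1.8488e+02]
 [ 2.8000e-01 -1.3580e+01  1.0970e+01 -6.7210e+01  1.9846e+02]
 [ 3.5000e-01 -1.2770e+01  1.1900e+01 -5.5320e+01  2.1123e+02]
 [ 4.2000e-01 -1.1900e+01  1.2770e+01 -4.2550e+01  2.2313e+02]
 [ 4.9000e-01 -1.0980e+01  1.3570e+01 -2.8980e+01  2.3411e+02]
 [ 5.6000e-01 -9.9900e+00  1.4310e+01 -1.4670e+01  2.4410e+02]
 [ 6.3000e-01 -8.9600e+00  1.4980e+01  3.1000e-01  2.5306e+02]
 [ 7.0000e-01 -7.8800e+00  1.5570e+01  1.5890e+01  2.6095e+02]
 [ 7.7000e-01 -6.7700e+00  1.6090e+01  3.1980e+01  2.6772e+02]
 [ 8.5000e-01 -5.6200e+00  1.6530e+01  4.8500e+01  2.7334e+02]
 [ 9.2000e-01 -4.4400e+00  1.6880e+01  6.5380e+01  2.7778e+02]
 [ 9.9000e-01 -3.2400e+00  1.7150e+01  8.2530e+01  2.8102e+02]
 [ 1.0600e+00 -2.0300e+00  1.7340e+01  9.9870e+01  2.8305e+02]
 [ 1.1300e+00 -8.0000e-01  1.7440e+01  1.1731e+02  2.8386e+02]
 [ 1.2000e+00  4.2000e-01  1.7450e+01  1.3476e+02  2.8343e+02]
 [ 1.2700e+00  1.6500e+00  1.7380e+01  1.5213e+02  2.8178e+02]
 [ 1.3400e+00  2.8700e+00  1.7220e+01  1.6935e+02  2.7891e+02]
 [ 1.4100e+00  4.0800e+00  1.6970e+01  1.8632e+02  2.7484e+02]
 [ 1.4800e+00  5.2600e+00  1.6640e+01  2.0297e+02  2.6958e+02]
 [ 1.5500e+00  6.4200e+00  1.6230e+01  2.1920e+02  2.6316e+02]
 [ 1.6200e+00  7.5400e+00  1.5740e+01  2.3494e+02  2.5561e+02]]
```

The arm drifts a little per row: about 1.2 mm up, 0.6 mm in x and a slight tilt. I'll correct for that and keep compensating while the jaws close.

Emit:
carry_out --pt "0.008 0.001 -0.005 0 1 0" --pt "0.008 0.001 -0.005 0 0.8 0" --pt "0.0015 0 -0.0005 0 0.15 0" --pt "0.0012 0 -0.0005 0 0.15 0" --pt "0.0012 0 -0.0005 0 0.15 0" --pt "0.0012 0 -0.0005 0 0.15 0" --grip 1

```text
t: 4.68
ee_pos: [560.8, -220.2, 131.2]
orientation: [0.093, 1.586, -0.097]
ft_force: [-0.4, -0.1, 0.8]
width: 0.6
```

```bash
python3 - <<'E'
from h import *
go([0,-105,141])
E
```

```text
t 4.675
qpos [-0.389  0.461  1.708 -0.009  0.988 -1.834]
ee_pos [ 560.787 -220.215  131.176]
orientation [ 0.093  1.586 -0.097]
ft_force [-0.403 -0.092  0.795]
width 0.63
case tcp [  -4.3 -104.5  131.2] jaw deg 83.07 down [-0.017 -0.001 -1.   ]
tool shift [-9.9 -0.5  4.1]
```

```bash
python3 - <<'E'
from h import *
im,d=shot("scene")
a=cv2.resize(im[120:300,180:380],None,fx=4,fy=3.3,interpolation=cv2.INTER_CUBIC)[:,:400]
im,d=shot("top");print(proj(d,[O-105*Y+159*Z,O-105*Y+131*Z]))
b=cv2.resize(im[130:260,340:440],None,fx=4,fy=4.57,interpolation=cv2.INTER_CUBIC)
cv2.imwrite("pics/c4.png",np.hstack([a,b]))
E
```

```text
[[399.21878982 192.98594104]
 [397.14303732 195.18892118]]
```

View pics/c4.png

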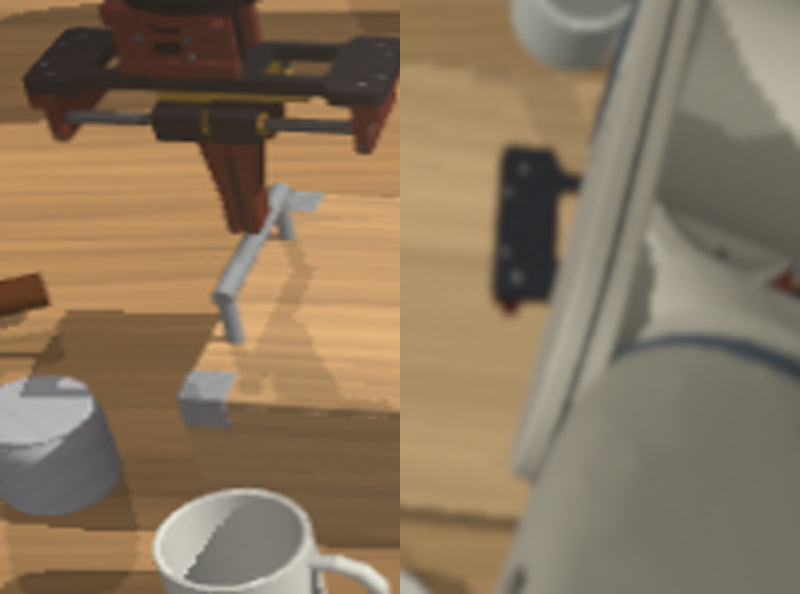

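```bash
python3 - <<'E'
from h import *
im,d=shot("scene");o=ctrl.get_obs();p=np.array(o["ee_pos"])
s=lambda q:((proj(d,q)-[180,120])*[4,3.3]).round()
print(s([p,p+[0,0,30],O-105*Y+159*Z,O-105*Y+165*Z]))
E
```

```text
[[256. 270.]
 [249. 234.]
 [246. 241.]
 [245. 233.]]
```

```bash
python3 - <<'E'
from h import *
im,d=shot("scene","s5");im2,d2=shot("top")
print("base",proj(d,[0,0,0]).round(),proj(d2,[0,0,0]).round())
for z in(200,230,260,290): print(z,case(onz(d2,[371.3,179.2],z)[0]).round(1))
# scene carriages: crop4 (85,100)&(355,100) bottom rods (107,120)
for z in(160,190,200,230,260): print(z,case(onz(d,[180+247/4,120+232/3.3],z)[0]).round(1), case(onz(d,[180+215/4,120+120/3.3],z)[0]).round(1))
st()
E
```

```text
base [[332. 133.]] [[306. 445.]]
200 [ 16.  -39.2 200. ]
230 [  9.5 -36.5 230. ]
260 [  3.  -33.8 260. ]
290 [ -3.4 -31.1 290. ]
160 [  -8.  -106.7  160. ] [-144.2 -164.6  160. ]
190 [ 30.9 -91.8 190. ] [ -96.9 -146.1  190. ]
200 [ 43.8 -86.8 200. ] [ -81.1 -139.9  200. ]
230 [ 82.7 -71.9 230. ] [ -33.8 -121.4  230. ]
260 [121.6 -56.9 260. ] [  13.5 -102.8  260. ]
t 4.925
qpos [-0.389  0.461  1.708 -0.009  0.988 -1.834]
ee_pos [ 560.762 -220.217  131.263]
orientation [ 0.093  1.586 -0.097]
ft_force [-0.935  0.991 -0.934]
width 0.303
```

```bash
python3 - <<'E'
from h import *
im,d=shot("scene")
print(proj(d,[[151.9,605.6,183.2],[151.9,605.6,213],[565.2,-223.6,191.3],[565.2,-223.6,221.3],[560.8,-220.2,131],[560.8,-220.2,161]]).round(1))
s0=cv2.imread("pics/scene0.png")
a=cv2.resize(s0[0:130,500:600],None,fx=4,fy=4,interpolation=cv2.INTER_CUBIC)
b=cv2.resize(im[130:230,200:300],None,fx=4,fy=5.2,interpolation=cv2.INTER_CUBIC)
cv2.imwrite("pics/c5.png",np.hstack([a,b]))
E
```

```text
[[528.1 102.7]
 [531.1  93.6]
 [238.3 180.8]
 [236.3 169. ]
 [244.1 201.8]
 [242.2 191. ]]
```

View pics/c5.png

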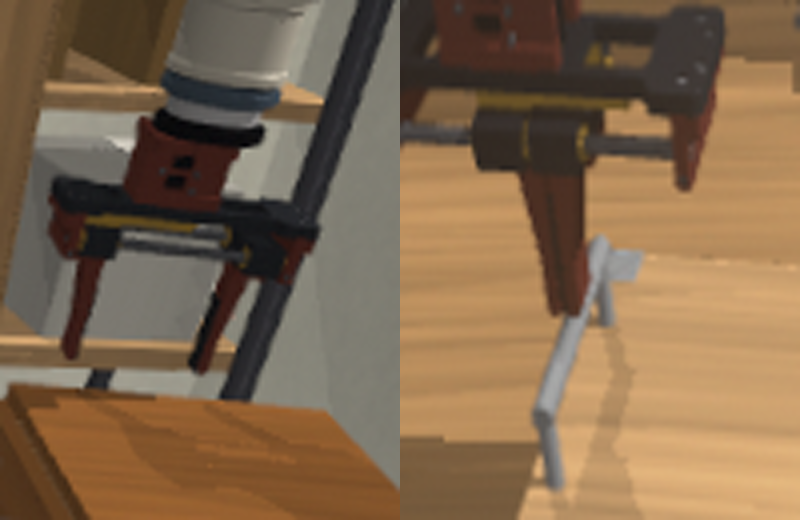

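The viewer shows the closed fingertips at about scene (242,191), just on top of the bar. The reported TCP (z=131) projects to (244,202). The start picture and the one at z=191 show the same gap. So the true tips are about 30–38 mm higher than the reported z. I'll treat the reported z as biased, rise, open, and go lower, watching the force.

Emit:
carry_out --pt "-0.02 0 0 0 0 0" --pt "0 0 0.004 0 -0.9 0" --pt "0 0 0 0 0 0" --pt "0 0 0 0 0 0" --pt "0 0 0 0 0 0" --pt "0 0 0 0 0 0" --pt "0 0 0 0 0 0" --grip 0.2

```text
t: 5.85
ee_pos: [564.1, -220.2, 149.3]
orientation: [0.093, 1.572, -0.097]
ft_force: [-0.7, -0.0, 0.7]
width: 67.1
```

```bash
python3 - <<'E'
from h import *
go([0,-105,108])
E
```

```text
t 5.85
qpos [-0.39   0.437  1.699 -0.004  1.008 -1.838]
ee_pos [ 564.111 -220.223  149.299]
orientation [ 0.093  1.572 -0.097]
ft_force [-0.672 -0.044  0.739]
width 67.113
case tcp [  -1.  -104.1  149.3] jaw deg 83.06 down [-0.003 -0.002 -1.   ]
tool shift [41.3 -0.8  1.1]
```

Emit:
carry_out --pt "0.015 -0.001 0.001 0 0 0" --pt "0.013 0 0 0 0 0" --pt "0.009 0 0 0 0 0" --pt "0 0 0 0 0 0"

```text
t: 6.35
ee_pos: [564.2, -221.2, 108.5]
orientation: [0.094, 1.573, -0.097]
ft_force: [-0.4, -0.5, -0.2]
width: 70.1
```

```bash
python3 - <<'E'
from h import *
go([0,-105,108])
E
```

```text
t 6.35
qpos [-0.391  0.49   1.722 -0.004  0.933 -1.839]
ee_pos [ 564.157 -221.199  108.525]
orientation [ 0.094  1.573 -0.097]
ft_force [-0.378 -0.505 -0.154]
width 70.079
case tcp [  -0.8 -105.1  108.5] jaw deg 83.06 down [-0.005 -0.002 -1.   ]
tool shift [0.5 0.1 0.8]
```

The reported z of 108.5 is below the lid's top (121) and there is no contact, which confirms the z bias. Closing now.

Emit:
carry_out --pt "0 0 0 0 0 0" --pt "0 0 0 0 0 0" --pt "0 0 0 0 0 0" --pt "0 0 0 0 0 0" --pt "0 0 0 0 0 0" --pt "0 0 0 0 0 0" --pt "0 0 0 0 0 0" --grip 1

```text
t: 7.22
ee_pos: [565.2, -219.7, 109.7]
orientation: [0.096, 1.571, -0.095]
ft_force: [0.6, 3.6, 0.3]
width: 11.1
```

Gripped at 11–12 mm. Starting the arc.

Emit:
carry_out --pt "-0.0156 0.0079 0 0 0 0" --pt "-0.015 0.009 0 0 0 0" --pt "-0.0143 0.01 0 0 0 0" --pt "-0.0136 0.011 0 0 0 0" --pt "-0.0128 0.0119 0 0 0 0" --pt "-0.0119 0.0128 0 0 0 0" --pt "-0.011 0.0136 0 0 0 0"

```text
t: 8.1
ee_pos: [575.3, -139.9, 209.9]
orientation: [0.095, 1.57, -0.097]
ft_force: [2.6, -0.3, -5.6]
width: 11.2
```

```bash
cat > arc.py <<'E'
from h import *
import sys
zb=float(sys.argv[1])
go([0,0,0]);o=ctrl.get_obs();c=case(o["ee_pos"]);y=c[1]-120;z=c[2]+19+zb-55
r=np.hypot(225,104);a0=np.arctan2(104,-225);t=a0-np.arctan2(z,y);print("r",np.hypot(y,z).round(1),"theta",round(t,3))
p0=np.array([c[1],c[2]])
for k in range(1,9):
    q=np.array([120+r*np.cos(a0-t-.07*k),55+r*np.sin(a0-t-.07*k)-19-zb]);print(((p0-q)[1]).round(1),((q-p0)[0]).round(1));p0=q
E
python3 arc.py 31
```

```text
t 8.1
qpos [-2.580e-01  3.470e-01  1.681e+00 -1.000e-03  1.115e+00 -1.706e+00]
ee_pos [ 575.326 -139.897  209.914]
orientation [ 0.095  1.57  -0.097]
ft_force [ 2.609 -0.331 -5.592]
width 11.238
case tcp [  0.4 -23.  209.9] jaw deg 83.0 down [-0.002 -0.001 -1.   ]
tool shift [ 2.099e+02  2.320e+01 -1.000e-01]
r 249.9 theta 0.528
-7.8 15.7
-8.4 15.2
-7.3 15.7
-6.2 16.2
-5.0 16.6
-3.9 16.9
-2.7 17.1
-1.5 17.3
```

Emit:
carry_out --pt "-0.009 0.015 0 0 0 0" --pt "-0.0084 0.0152 0 0 0 0" --pt "-0.0073 0.0157 0 0 0 0" --pt "-0.0062 0.0162 0 0 0 0" --pt "-0.005 0.0166 0 0 0 0" --pt "-0.0039 0.0169 0 0 0 0" --pt "-0.0027 0.0171 0 0 0 0" --pt "-0.0015 0.0173 0 0 0 0"

```text
t: 9.1
ee_pos: [593.2, -2.6, 259.0]
orientation: [0.093, 1.567, -0.098]
ft_force: [3.4, -3.3, -4.3]
width: 11.0
```

```bash
python3 arc.py 31
```

```text
t 9.1
qpos [-0.022  0.299  1.631 -0.004  1.21  -1.47 ]
ee_pos [593.189  -2.583 259.001]
orientation [ 0.093  1.567 -0.098]
ft_force [ 3.374 -3.343 -4.307]
width 10.984
case tcp [  1.5 115.5 259. ] jaw deg 83.03 down [ 0.002 -0.003 -1.   ]
tool shift [ 259.4 -114.6   -2. ]
r 254.0 theta 1.12
6.5 17.5
1.5 17.3
2.7 17.1
3.9 16.9
5.1 16.6
6.2 16.2
7.3 15.7
8.4 15.2
```

Emit:
carry_out --pt "0.001 0.0174 -0.001 0 0 0" --pt "0.0015 0.0173 -0.001 0 0 0" --pt "0.0027 0.0171 0 0 0 0" --pt "0.0039 0.0169 0 0 0 0" --pt "0.0051 0.0166 0 0 0 0" --pt "0.0062 0.0162 0 0 0 0"

```text
t: 9.85
ee_pos: [606.6, 106.2, 237.0]
orientation: [0.093, 1.562, -0.097]
ft_force: [5.1, -2.0, -2.7]
width: 11.3
```

```bash
python3 arc.py 28
```

```text
t 9.85
qpos [ 0.156  0.352  1.607 -0.004  1.176 -1.292]
ee_pos [606.649 106.249 237.049]
orientation [ 0.093  1.562 -0.097]
ft_force [ 5.08  -2.036 -2.73 ]
width 11.338
case tcp [  1.7 225.1 237. ] jaw deg 83.06 down [ 0.007 -0.003 -1.   ]
tool shift [ 237.5 -224.6   -3.4]
r 252.0 theta 1.568
11.5 13.8
8.8 14.9
9.9 14.3
10.8 13.5
11.8 12.7
12.6 11.9
13.4 11.0
14.2 10.0
```

Emit:
carry_out --pt "0.0075 0.0125 0 0 0 0" --pt "0.002 0.003 0 0 0 0" --pt "0 0 0 0 0 0"

```text
t: 10.22
ee_pos: [608.9, 123.9, 227.6]
orientation: [0.091, 1.562, -0.097]
ft_force: [2.1, -3.9, 4.5]
width: 11.0
```

Emit:
carry_out --pt "0 0 0 0 0 0" --pt "0 0 0 0 0 0" --pt "0 0 0 0 0 0" --pt "0 0 0 0 0 0" --grip 0.66

```text
t: 10.72
ee_pos: [605.6, 124.3, 225.3]
orientation: [0.092, 1.569, -0.097]
ft_force: [0.3, 0.7, -0.3]
width: 29.9
```

```bash
python3 arc.py 28|head -9; python3 - <<'E'
from h import *
im,d=shot("scene")
cv2.imwrite("pics/c6.png",cv2.resize(im[60:310,180:400],None,fx=3,fy=2.4,interpolation=cv2.INTER_CUBIC))
E
```

```text
t 10.725
qpos [ 0.185  0.371  1.608 -0.004  1.164 -1.264]
ee_pos [605.65  124.311 225.28 ]
orientation [ 0.092  1.569 -0.097]
ft_force [ 0.268  0.676 -0.334]
width 29.92
case tcp [ -1.5 242.9 225.3] jaw deg 83.11 down [-0.001 -0.003 -1.   ]
tool shift [ 226.1 -242.1    1.3]
r 249.6 theta 1.653
```

View pics/c6.png

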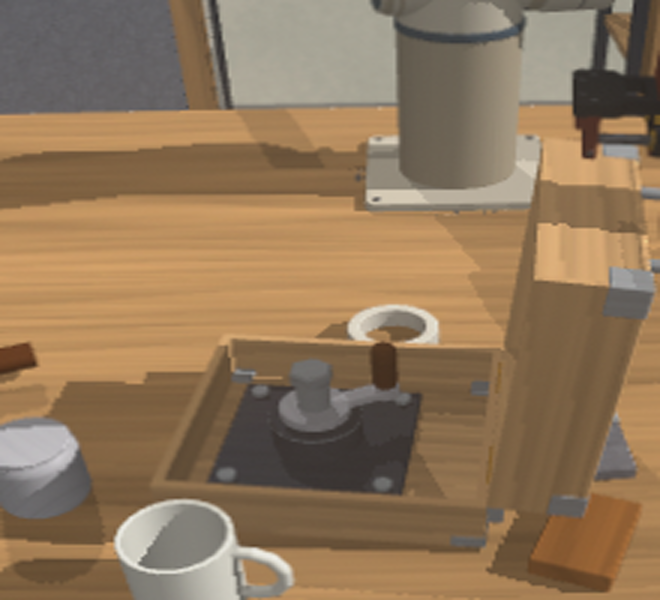

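The picture shows the lid upright on its stop (theta ≈ 1.65 from the tool). The crank's brown grip is at crop (384,367), i.e. (308,213), and the bolt head at (311,370), i.e. (284,214). I'll retreat upward and turn the jaws by 90°.

Emit:
carry_out --pt "-0.03 0 0 0 0 0" --pt "-0.04 0 0 0 0 0" --pt "-0.04 0 0 10 0 0" --pt "0 0 0 10.5 0 0" --pt "0 0 0 10.5 0 0" --pt "0 0 0 10.5 0 0" --pt "0 0 0 10.5 0 0" --pt "0 0 0 10.5 0 0"

```text
t: 11.78
ee_pos: [604.9, 124.7, 338.7]
orientation: [0.958, 1.349, -0.964]
ft_force: [-0.1, 0.5, 0.2]
width: 29.8
```

Emit:
carry_out --pt "0 0 0 10.5 0 0" --pt "0 0 0 10.5 0 0" --pt "0 0 0.01 5 0 0" --grip 0.49

```text
t: 12.15
ee_pos: [604.1, 115.0, 338.5]
orientation: [1.303, 1.144, -1.31]
ft_force: [-0.1, 0.1, 0.4]
width: 44.9
```

```bash
cat >> h.py <<'E'
S=O-20*Y
def blob(m,box):
    k=np.zeros(m.shape,np.uint8);x0,y0,x1,y1=box;k[y0:y1,x0:x1]=m[y0:y1,x0:x1]
    n,l,s,c=cv2.connectedComponentsWithStats(k)
    if n<2: return None
    i=1+np.argmax(s[1:,4]);return s[i],c[i]
E
python3 - <<'E'
from h import *
for n in("scene","top"):
    im,d=shot(n,"g_"+n);hsv=cv2.cvtColor(im,cv2.COLOR_BGR2HSV)
    sp=proj(d,S+88*Z)[0];x,y=sp.astype(int)
    m=((hsv[...,2]<85)&(hsv[...,1]>110)&((hsv[...,0]<14)|(hsv[...,0]>170))).astype(np.uint8)
    b=blob(m,(x-45,y-45,x+45,y+45));print(n,sp.round(1),b)
    if b is not None:
        p=onz(d,b[1],88 if n=="scene" else 100)[0];c=case(p)-[0,-20,0];print(c.round(1),"r",np.hypot(c[0],c[1]).round(1),"angle",np.arctan2(c[1],-c[0]).round(3))
go([0,0,300])
E
```

```text
scene [282.4 219.9] (array([304, 203,   8,  19, 111], dtype=int32), array([307.72972973, 211.68468468]))
[-34.2  53.5  88. ] r 63.5 angle 1.002
top [357.3 195.1] (array([331, 202,   6,   8,  41], dtype=int32), array([333.65853659, 205.58536585]))
[-30.9  52.4 100. ] r 60.8 angle 1.037
t 12.25
qpos [ 0.169  0.277  1.482 -0.002  1.386  0.3  ]
ee_pos [604.055 114.127 338.538]
orientation [ 1.301  1.144 -1.309]
ft_force [ 1.062 -0.353  0.769]
width 45.03
case tcp [ -1.8 232.6 338.5] jaw deg -7.49 down [-0.003 -0.003 -1.   ]
tool shift [ 39.3   4.1 232.5]
```

Emit:
carry_out --pt "0 -0.005 0.035 0.5 0 0" --pt "0 -0.006 0.042 0 0 0" --pt "0 -0.006 0.042 0 0 0" --pt "0 -0.006 0.042 0 0 0" --pt "0 -0.006 0.035 0 0 0" --pt "0.05 0 0 0 0 0" --pt "0.06 0 0 0 0 0" --pt "0.04 0 0 0 0 0"

```text
t: 13.25
ee_pos: [551.5, -81.5, 190.0]
orientation: [1.299, 1.141, -1.293]
ft_force: [0.7, -0.2, 0.0]
width: 44.8
```

```bash
python3 - <<'E'
from h import *
go([-31.5,31,110])
im,d=shot("scene")
cv2.imwrite("pics/c7.png",cv2.resize(im[120:270,220:370],None,fx=4,fy=4,interpolation=cv2.INTER_CUBIC))
E
```

```text
t 13.25
qpos [-0.167  0.313  1.782 -0.002  1.038 -0.045]
ee_pos [551.484 -81.545 190.036]
orientation [ 1.299  1.141 -1.293]
ft_force [ 0.69  -0.246  0.039]
width 44.83
case tcp [-30.3  32.  190. ] jaw deg -6.93 down [ 0.008 -0.003 -1.   ]
tool shift [80.  -1.9  0.8]
```

View pics/c7.png

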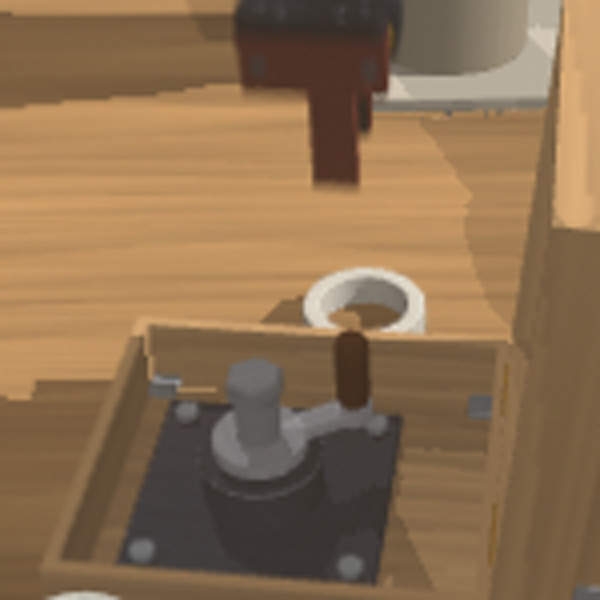

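The picture shows the open finger at crop (336,187), i.e. (304,166.8), in line above the grip at (352,370), i.e. (308,212). Next I'll work out the true tip height.

```bash
python3 - <<'E'
from h import *
im,d=shot("scene")
for z in(190,205,215,225,235): print(z,case(onz(d,[304,166.8],z)[0]).round(1))
print(proj(d,O-31.5*X+31*Y+88*Z))
E
```

```text
190 [-67.4  23.7 190. ]
205 [-44.7  27.4 205. ]
215 [-29.6  29.8 215. ]
225 [-14.5  32.3 225. ]
235 [  0.7  34.7 235. ]
[[306.49743786 212.37708167]]
```

Emit:
carry_out --pt "0.04 -0.001 0 0 0.3 0" --pt "0.035 -0.001 0 0 0 0" --pt "0 0 0.001 0 0 0"

```text
t: 13.72
ee_pos: [551.6, -81.8, 116.6]
orientation: [1.301, 1.147, -1.287]
ft_force: [-0.8, 0.0, -0.2]
width: 44.8
```

```bash
python3 - <<'E'
from h import *
go([-31.5,31,46])
E
```

```text
t 13.725
qpos [-0.171  0.41   1.836  0.005  0.887 -0.057]
ee_pos [551.592 -81.772 116.647]
orientation [ 1.301  1.147 -1.287]
ft_force [-0.774  0.047 -0.248]
width 44.777
case tcp [-30.2  31.8 116.6] jaw deg -6.69 down [ 0.009  0.002 -1.   ]
tool shift [70.6 -1.9  1. ]
```

Emit:
carry_out --pt "0.03 -0.001 0 0 0.3 0" --pt "0.025 -0.001 0 0 0 0" --pt "0.015 0 0 0 0 0" --pt "0 0 0 0 0 0"

```text
t: 14.22
ee_pos: [559.1, -82.3, 54.9]
orientation: [1.308, 1.141, -1.271]
ft_force: [-0.1, 0.1, -0.5]
width: 45.0
```

```bash
python3 - <<'E'
from h import *
go([-31.5,32,43])
im,d=shot("scene")
cv2.imwrite("pics/c8.png",cv2.resize(im[150:270,240:340],None,fx=5,fy=5,interpolation=cv2.INTER_CUBIC))
E
```

```text
t 14.225
qpos [-0.173  0.508  1.86   0.014  0.75  -0.069]
ee_pos [559.108 -82.339  54.903]
orientation [ 1.308  1.141 -1.271]
ft_force [-0.104  0.09  -0.496]
width 44.97
case tcp [-22.6  32.2  54.9] jaw deg -6.51 down [ 0.024  0.005 -1.   ]
tool shift [11.7 -9.1  0.2]
```

View pics/c8.png

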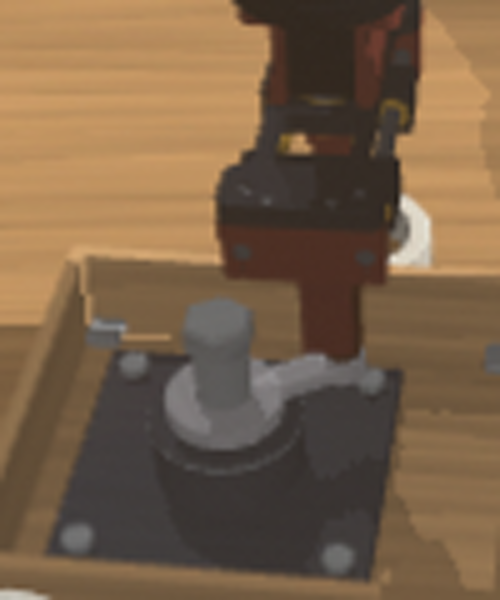

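The near finger now hides the grip. Its tip is at crop (332,355), which puts the true tip at about z=89. The tool has drifted 9 mm in x, so I'll correct that, go down about 14 mm, and close.

Emit:
carry_out --pt "0.004 -0.005 0 0 0 -0.8" --pt "0.006 -0.004 0 0 0 -0.6" --pt "0.003 0 0 0 0 0"

```text
t: 14.65
ee_pos: [552.3, -81.5, 44.3]
orientation: [1.299, 1.157, -1.286]
ft_force: [-0.1, 0.2, 0.4]
width: 44.6
```

```bash
python3 - <<'E'
from h import *
go([-31.5,32,40])
E
```

```text
t 14.65
qpos [-0.173  0.525  1.863  0.012  0.751 -0.068]
ee_pos [552.255 -81.532  44.313]
orientation [ 1.299  1.157 -1.286]
ft_force [-0.133  0.166  0.448]
width 44.589
case tcp [-29.5  32.1  44.3] jaw deg -6.49 down [ 0.003  0.007 -1.   ]
tool shift [ 4.3 -2.   0.1]
```

Emit:
carry_out --pt "0.003 -0.002 0 0.4 0.4 0" --pt "0 0 0 0 0 0" --pt "0 0 0 0 0 0" --pt "0 0 0 0 0 0" --pt "0 0 0 0 0 0" --grip 1

```text
t: 15.28
ee_pos: [550.1, -81.3, 40.9]
orientation: [1.311, 1.159, -1.288]
ft_force: [0.2, 0.7, -0.4]
width: 19.5
```

```bash
cat > bolt.py <<'E'
from h import *
import sys
# crank angle from TCP + next step shifts + bolt head top height from scene
go([0,0,0]);o=ctrl.get_obs();c=case(o["ee_pos"])-[0,-20,0]
a=np.arctan2(c[1],-c[0]);print("crank angle",a.round(3),"r",np.hypot(c[0],c[1]).round(1),"z",o["ee_pos"][2].round(1))
R=cv2.Rodrigues(np.array(o["orientation"]))[0]
st_=float(sys.argv[1]); p=c[:2]
for k in range(1,9):
    q=60*np.array([-np.cos(a+st_*k),np.sin(a+st_*k)]);w=(q-p)[0]*X+(q-p)[1]*Y;print((R.T@w).round(1)[1:],end=" ");p=q
print()
im,d=shot("scene",sys.argv[2]);hsv=cv2.cvtColor(im,cv2.COLOR_BGR2HSV)
for z in (108,98,88): print(z,proj(d,S+z*Z)[0].round(1),end=" ")
u,v=proj(d,S+100*Z)[0].astype(int)
print("sat col",hsv[v-14:v+14,u-2:u+3,1].mean(1).astype(int),"\nval",hsv[v-14:v+14,u-2:u+3,2].mean(1).astype(int),"row0",v-14)
E
python3 bolt.py -0.12 b0
```

```text
t 15.275
qpos [-0.178  0.529  1.869  0.023  0.743 -0.074]
ee_pos [550.104 -81.344  40.86 ]
orientation [ 1.311  1.159 -1.288]
ft_force [ 0.173  0.712 -0.424]
width 19.482
case tcp [-31.7  32.1  40.9] jaw deg -6.93 down [ 0.004  0.015 -1.   ]
tool shift [40.4 31.6 32.7]
crank angle 1.024 r 61.0 z 40.9
[-5.4  4.9] [-5.4  4.8] [-4.8  5.4] [-4.1  5.9] [-3.3  6.4] [-2.6  6.7] [-1.7  7. ] [-0.9  7.1] 
108 [281.8 213.2] 98 [282.1 216.6] 88 [282.4 219.9] sat col [119 118 114 115 114 115 114 110  84  24   7   5   7   5   5   7   7   7
  12  14  12  12  11  11  10   8  11  10] 
val [171 159 117 113 109 110 113 120 117 111 110 109 110 110 109 109 103  98
  90  90  90  91  92  92  92  91  92  92] row0 201
```

Gripped at 19.5 mm, crank angle 1.02 rad. The bolt head's upper edge is at row ~209.5 and its front edge at ~217. A 10 mm drop should shift them about 3.4 rows. I'll turn backward in small steps.

Emit:
carry_out --pt "0 -0.0054 0.0049 0 -0.4 0" --pt "0 -0.0054 0.0048 0 -0.4 0" --pt "0 -0.0048 0.0054 0 0 0"

```text
t: 15.7
ee_pos: [533.0, -94.7, 40.9]
orientation: [1.3, 1.147, -1.294]
ft_force: [3.3, -0.3, -3.6]
width: 19.6
```

```bash
python3 bolt.py -0.12 b1
```

```text
t 15.7
qpos [-0.199  0.512  1.904  0.002  0.721 -0.079]
ee_pos [532.987 -94.733  40.855]
orientation [ 1.3    1.147 -1.294]
ft_force [ 3.294 -0.266 -3.555]
width 19.563
case tcp [-47.1  16.7  40.9] jaw deg -6.9 down [ 0.004  0.    -1.   ]
tool shift [41.1 46.9 16.8]
crank angle 0.662 r 59.7 z 40.9
[-4.3  5.7] [-3.3  6.4] [-2.6  6.7] [-1.7  7. ] [-0.9  7.1] [-0.   7.2] [0.8 7.1] [1.7 7. ] 
108 [281.8 213.2] 98 [282.1 216.6] 88 [282.4 219.9] sat col [130 132 130 120 112 115 113 110  82  20   5   5   5   5   4   5   6  10
  12  11  12  12  10   9   9   9   8   9] 
val [ 82  82  82  98 112 111 114 120 116 111 109 110 110 110 110 109 105  95
  90  91  91  91  92  92  92  92  92  92] row0 201
```

Emit:
carry_out --pt "0 -0.0041 0.0058 0 0 0" --pt "0 -0.0033 0.0064 0 0 0" --pt "0 -0.0026 0.0067 0 0 0"

```text
t: 16.12
ee_pos: [520.7, -114.4, 40.9]
orientation: [1.301, 1.144, -1.293]
ft_force: [6.3, -0.3, -6.4]
width: 19.2
```

```bash
python3 bolt.py -0.12 b2
```

```text
t 16.125
qpos [-0.239  0.502  1.924  0.002  0.709 -0.12 ]
ee_pos [ 520.699 -114.424   40.892]
orientation [ 1.301  1.144 -1.293]
ft_force [ 6.28  -0.304 -6.439]
width 19.201
case tcp [-56.9  -4.3  40.9] jaw deg -6.93 down [ 0.007 -0.    -1.   ]
tool shift [41.3 56.6 -4.3]
crank angle 0.269 r 59.0 z 40.9
[-2.4  6.8] [-0.6  7.2] [0.2 7.2] [1.1 7.1] [1.9 6.9] [2.7 6.7] [3.5 6.3] [4.2 5.8] 
108 [281.8 213.2] 98 [282.1 216.6] 88 [282.4 219.9] sat col [117 115 112 112 112 114 113 113  93  14   5   5   5   5   4   4   6  10
  12  12   9  11   9  10  10   9   9   8] 
val [168 185 120 117 112 111 115 120 117 110 110 110 110 110 110 109 104  95
  90  91  91  91  92  92  92  92  91  91] row0 201
```

Emit:
carry_out --pt "0.0005 -0.0012 0.007 0 0 0" --pt "0.0005 -0.0002 0.0072 0 0 0" --pt "0 0.0004 0.0072 0 0 0"

```text
t: 16.55
ee_pos: [516.8, -137.5, 40.9]
orientation: [1.302, 1.144, -1.292]
ft_force: [6.4, 1.2, -5.2]
width: 19.2
```

```bash
python3 bolt.py -0.12 b3
```

```text
t 16.55
qpos [-0.284  0.504  1.921  0.003  0.71  -0.164]
ee_pos [ 516.76  -137.529   40.861]
orientation [ 1.302  1.144 -1.292]
ft_force [ 6.404  1.24  -5.231]
width 19.196
case tcp [-58.  -27.8  40.9] jaw deg -6.96 down [ 0.007 -0.    -1.   ]
tool shift [ 41.3  57.7 -27.7]
crank angle -0.133 r 58.5 z 40.9
[-0.1  7.3] [2.2 6.8] [3.  6.5] [3.8 6.1] [4.5 5.6] [5.1 5. ] [5.7 4.4] [6.2 3.7] 
108 [281.8 213.2] 98 [282.1 216.6] 88 [282.4 219.9] sat col [132 132 132 133 133 134 133 128  92  28  12  11  11   9  11  12  10   8
  10  12  11  11   9   9   9  11  10   9] 
val [75 75 75 76 76 75 76 76 80 89 90 91 92 93 90 91 94 96 91 90 90 90 91 91
 91 91 91 91] row0 201
```

Emit:
carry_out --pt "0 0.0014 0.007 0 0 0" --pt "0 0.0022 0.0068 0 0 0" --pt "0 0.003 0.0065 0 0 0"

```text
t: 16.98
ee_pos: [521.7, -159.8, 40.8]
orientation: [1.303, 1.143, -1.292]
ft_force: [5.5, 4.6, -0.8]
width: 19.6
```

```bash
sed -i 's/S=O-20\*Y/S=O-20*Y+1.2*X/' h.py; sed -i 's/-\[0,-20,0\]/-[1.2,-20,0]/' bolt.py; python3 bolt.py -0.12 b4
```

```text
t 16.975
qpos [-0.321  0.515  1.897  0.005  0.721 -0.203]
ee_pos [ 521.698 -159.816   40.792]
orientation [ 1.303  1.143 -1.292]
ft_force [ 5.473  4.639 -0.782]
width 19.57
case tcp [-50.4 -49.3  40.8] jaw deg -6.99 down [ 0.009  0.    -1.   ]
tool shift [ 41.3  50.  -49.2]
crank angle -0.516 r 59.3 z 40.8
[3.3 6.4] [4.6 5.5] [5.2 4.9] [5.8 4.3] [6.3 3.5] [6.6 2.8] [6.9 1.9] [7.1 1.1] 
108 [281.7 213.6] 98 [282.  216.9] 88 [282.3 220.3] sat col [118 116 114 115 117 117 115 101  34  14  12  11  12  12  12   8  11  11
   9   9  10  10   9   9   9   8   9   8] 
val [119  89  91  97 100 102 104  98  84  89  90  89  89  89  90  93  91  88
  89  90  89  90  90  91  90  90  90  89] row0 202
```

Emit:
carry_out --pt "0 0.0038 0.0061 0 0 0" --pt "0 0.0046 0.0055 0 0 0" --pt "0 0.0052 0.0049 0 0 0"

```text
t: 17.4
ee_pos: [533.7, -177.7, 40.7]
orientation: [1.305, 1.146, -1.291]
ft_force: [3.4, 7.4, 2.7]
width: 19.4
```

```bash
python3 bolt.py -0.12 b5
```

```text
t 17.4
qpos [-0.346  0.534  1.859  0.008  0.742 -0.23 ]
ee_pos [ 533.684 -177.661   40.741]
orientation [ 1.305  1.146 -1.291]
ft_force [3.445 7.407 2.672]
width 19.394
case tcp [-36.4 -65.5  40.7] jaw deg -7.03 down [ 0.008  0.003 -1.   ]
tool shift [ 41.3  36.  -65.4]
crank angle -0.881 r 59.0 z 40.7
[5.2 5. ] [6.3 3.5] [6.7 2.7] [6.9 1.9] [7.1 1.1] [7.2 0.2] [ 7.2 -0.7] [ 7.  -1.5] 
108 [281.7 213.6] 98 [282.  216.9] 88 [282.3 220.3] sat col [115 112 112 113 113 112 112 104  40  13  11  11  10  12  12  10   9  10
  11  11  10   9  11   7   9   8   7   8] 
val [180 120 116 111 111 114 120 116  97  90  89  89  89  89  89  91  94  87
  88  90  90  90  91  90  90  90  90  90] row0 202
```

Emit:
carry_out --pt "0 0.0058 0.0034 0 0 0" --pt "0 0.0063 0.0033 0 0 0" --pt "0 0.0067 0.0026 0 0 0"

```text
t: 17.82
ee_pos: [550.4, -189.8, 40.7]
orientation: [1.304, 1.149, -1.294]
ft_force: [0.0, 4.8, 3.8]
width: 19.6
```

```bash
sed -i 's/-\[1.2,-20,0\]/-[1.2,-19,0]/' bolt.py; python3 bolt.py -0.12 b6
```

```text
t 17.825
qpos [-0.356  0.558  1.811  0.008  0.771 -0.239]
ee_pos [ 550.449 -189.785   40.746]
orientation [ 1.304  1.149 -1.294]
ft_force [0.044 4.784 3.78 ]
width 19.624
case tcp [-18.2 -75.5  40.7] jaw deg -7.02 down [ 0.004  0.005 -1.   ]
tool shift [ 41.2  18.  -75.4]
crank angle -1.24 r 59.8 z 40.7
[6.9 2.1] [7.1 1.1] [7.2 0.2] [ 7.2 -0.6] [ 7.  -1.5] [ 6.8 -2.3] [ 6.5 -3.1] [ 6.1 -3.9] 
108 [281.7 213.6] 98 [282.  216.9] 88 [282.3 220.3] sat col [115 112 113 112 112 112 110  90  42  13  11  12  11  12  12   9   9  11
   9   9  10   8   9   7   7   8   9   8] 
val [180 120 116 111 111 114 119 111  98  90  90  90  89  89  89  93  92  88
  89  89  89  91  91  92  91  92  90  90] row0 202
```

Emit:
carry_out --pt "0 0.0069 0.002 0 0 0" --pt "0 0.0071 0.0011 0 0 0" --pt "0 0.0072 0.0002 0 0 0"

```text
t: 18.25
ee_pos: [572.1, -195.6, 40.7]
orientation: [1.305, 1.151, -1.294]
ft_force: [-1.0, 5.5, 5.3]
width: 19.6
```

```bash
python3 bolt.py -0.12 b7
```

```text
t 18.25
qpos [-0.353  0.583  1.758  0.009  0.799 -0.236]
ee_pos [ 572.118 -195.612   40.711]
orientation [ 1.305  1.151 -1.294]
ft_force [-0.959  5.454  5.279]
width 19.562
case tcp [  4.  -78.7  40.7] jaw deg -7.04 down [ 0.003  0.006 -1.   ]
tool shift [ 41.2  -4.2 -78.5]
crank angle -1.617 r 59.8 z 40.7
[ 7.2 -0.6] [ 7.  -1.6] [ 6.8 -2.5] [ 6.4 -3.2] [ 6. -4.] [ 5.5 -4.7] [ 4.9 -5.3] [ 4.2 -5.8] 
108 [281.7 213.6] 98 [282.  216.9] 88 [282.3 220.3] sat col [114 112 113 111 113 111 112 100  38  13  13  11  12  11   9  11  11  10
  10  11  10   8   7  10   8   9   9   8] 
val [180 120 116 111 111 114 120 115  96  89  90  90  89  89  89  92  91  86
  89  90  89  91  91  91  91  92  91  92] row0 202
```

Emit:
carry_out --pt "0 0.0072 -0.0006 0 0 0" --pt "0 0.007 -0.0016 0 0 0" --pt "0 0.0068 -0.0025 0 0 0"

```text
t: 18.68
ee_pos: [594.0, -193.1, 40.7]
orientation: [1.304, 1.153, -1.296]
ft_force: [-2.0, 4.0, 3.8]
width: 19.3
```

```bash
python3 bolt.py -0.12 b8
```

```text
t 18.675
qpos [-0.337  0.607  1.709  0.009  0.827 -0.22 ]
ee_pos [ 594.    -193.144   40.738]
orientation [ 1.304  1.153 -1.296]
ft_force [-2.035  3.989  3.811]
width 19.311
case tcp [ 25.4 -73.6  40.7] jaw deg -7.03 down [ 0.001  0.007 -1.   ]
tool shift [ 41.2 -25.5 -73.3]
crank angle -1.988 r 59.7 z 40.7
[ 6.5 -3.1] [ 5.9 -4.1] [ 5.4 -4.7] [ 4.8 -5.4] [ 4.1 -5.9] [ 3.4 -6.3] [ 2.6 -6.7] [ 1.8 -7. ] 
108 [281.7 213.6] 98 [282.  216.9] 88 [282.3 220.3] sat col [115 112 111 111 112 112 111 109  80  10   2   6  11  10   9  10   7   9
  11  11   8   8   6   8   8   7   8   6] 
val [180 120 116 111 111 114 120 118 117 108 107 103  91  89  89  90  93  92
  87  88  89  90  91  92  91  91  91  92] row0 202
```

Emit:
carry_out --pt "0 0.0064 -0.0032 0 0 0" --pt "0 0.0059 -0.0041 0 0 0" --pt "0 0.0054 -0.0047 0 0 0"

```text
t: 19.1
ee_pos: [612.5, -183.6, 40.7]
orientation: [1.302, 1.156, -1.298]
ft_force: [-3.2, 0.9, 6.1]
width: 19.6
```

```bash
python3 bolt.py -0.12 b9; python3 - <<'E'
from h import *
im,d=shot("top");im2,_=shot("scene")
u,v=proj(d,S+100*Z)[0].astype(int);print(u,v)
a=cv2.resize(im[v-40:v+40,u-40:u+40],(400,400),interpolation=cv2.INTER_CUBIC)
b=cv2.resize(im2[180:260,242:322],(400,400),interpolation=cv2.INTER_CUBIC)
cv2.imwrite("pics/c9.png",np.hstack([a,b]))
E
```

```text
t 19.1
qpos [-0.313  0.625  1.671  0.007  0.849 -0.195]
ee_pos [ 612.526 -183.589   40.703]
orientation [ 1.302  1.156 -1.298]
ft_force [-3.223  0.897  6.101]
width 19.601
case tcp [ 42.6 -61.9  40.7] jaw deg -7.0 down [-0.003  0.006 -1.   ]
tool shift [ 41.2 -42.5 -61.6]
crank angle -2.339 r 59.6 z 40.7
[ 5.1 -5. ] [ 4.2 -5.8] [ 3.5 -6.3] [ 2.7 -6.7] [ 1.9 -7. ] [ 1.  -7.1] [ 0.2 -7.2] [-0.7 -7.2] 
108 [281.7 213.6] 98 [282.  216.9] 88 [282.3 220.3] sat col [114 111 112 112 112 112 112 112 112 110  99  55  16   3   5   4   3   4
   4   7   9   9   9   9   8   6   7   8] 
val [180 119 115 111 111 114 119 119 121 117 115 112 109 108 109 109 109 108
 103  94  87  89  89  90  90  91  91  92] row0 202
357 193
```

View pics/c9.png

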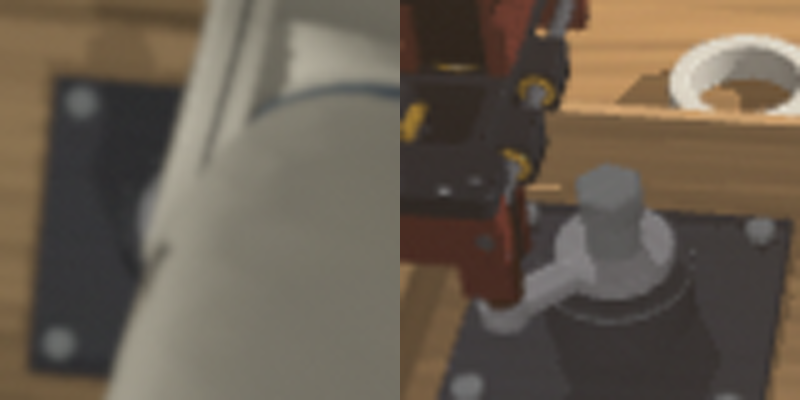

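The right half shows the bolt head now clearly lower, its top at crop (610,165–208), with the hub and arm at their old height. The back edge went from row ~209.7 to ~213, so it dropped about 10 mm between -1.99 and -2.34 rad. I'll check whether it had already begun at b8.

```bash
python3 - <<'E'
from h import *
for k in range(10):
    s=cv2.cvtColor(cv2.imread(f"pics/b{k}.png"),cv2.COLOR_BGR2HSV)[...,1].astype(float)
    out=[]
    for u in range(276,290):
        c=s[203:222,u];i=np.argmax(c<50);out.append(203+i-1+(c[i-1]-50)/(c[i-1]-c[i]+1e-9))
    print(k,np.round(out,1))
E
```

```text
0 [220.9 212.  210.8 210.6 210.2 209.8 209.6 209.2 209.1 209.5 209.7 210.3
 203.7 203.9]
1 [212.9 212.2 211.3 210.6 210.2 209.3 209.3 209.3 209.5 209.5 209.7 209.7
 210.3 211.9]
2 [213.9 212.5 211.3 210.3 209.7 209.7 209.5 209.5 209.4 209.3 209.4 209.9
 210.8 211.8]
3 [220.8 211.4 211.1 210.6 210.4 209.8 209.5 209.3 209.4 209.6 209.8 210.4
 210.7 210.5]
4 [213.5 212.3 211.5 210.6 209.9 209.5 209.4 209.6 209.6 209.6 209.6 209.8
 210.2 212.1]
5 [214.5 212.8 211.2 210.4 210.2 209.9 209.6 209.6 209.5 209.4 209.7 210.4
 211.1 211.8]
6 [220.8 211.8 211.3 210.6 210.3 209.7 209.3 209.2 209.4 209.6 209.8 210.5
 210.5 210.9]
7 [213.7 212.4 211.6 210.6 210.  209.6 209.6 209.6 209.6 209.6 209.5 209.7
 210.5 212. ]
8 [215.4 212.9 211.3 210.7 210.5 210.5 210.2 210.1 209.8 209.6 210.3 210.7
 211.4 212.1]
9 [220.8 215.4 214.6 214.2 213.5 213.2 212.5 212.3 212.6 212.7 213.2 213.4
 213.6 214.1]
```

The drop came somewhere in (-2.34, -1.99), so I take about -2.15 rad. One turn forward from there ends at a crank angle of about 4.12. Now turning forward.

```bash
python3 bolt.py 0.16 f0 | grep -A1 crank
```

```text
crank angle -2.352 r 59.7 z 40.7
[-7.1  6.4] [-8.2  4.9] [-8.9  3.6] [-9.4  2.1] [-9.6  0.6] [-9.5 -0.9] [-9.3 -2.4] [-8.8 -3.9]
```

Emit:
carry_out --pt "0 -0.0072 0.0062 0 0 0" --pt "0 -0.0082 0.0049 0 0 0" --pt "0 -0.0089 0.0036 0 0 0" --pt "0 -0.0094 0.0021 0 0 0" --pt "0 -0.0096 0.0006 0 0 0" --pt "0 -0.0095 -0.0009 0 0 0" --pt "0 -0.0093 -0.0024 0 0 0"

```text
t: 20.18
ee_pos: [549.8, -189.3, 40.8]
orientation: [1.311, 1.149, -1.292]
ft_force: [6.0, 7.7, -0.6]
width: 19.4
```

```bash
python3 bolt.py 0.16 f1
```

```text
t 20.175
qpos [-0.359  0.556  1.813  0.016  0.768 -0.244]
ee_pos [ 549.753 -189.27    40.787]
orientation [ 1.311  1.149 -1.292]
ft_force [ 6.021  7.675 -0.617]
width 19.416
case tcp [-19.  -75.1  40.8] jaw deg -7.18 down [ 0.007  0.009 -1.   ]
tool shift [ 41.6  18.4 -74.8]
crank angle -1.225 r 59.6 z 40.8
[-8.9 -3.6] [-8.  -5.3] [-7.1 -6.5] [-6.  -7.5] [-4.7 -8.4] [-3.3 -9. ] [-1.8 -9.4] [-0.3 -9.6] 
108 [281.7 213.6] 98 [282.  216.9] 88 [282.3 220.3] sat col [114 112 112 111 113 113 112 112 113 112 109  84  42  12  11  10  10  11
  10   8   9  10   9   9   8   7   7   9] 
val [180 119 116 111 111 114 120 119 121 118 115 108  97  89  90  89  89  89
  89  93  88  88  89  90  91  92  91  92] row0 202
```

Emit:
carry_out --pt "0 -0.0088 -0.0038 0 -0.3 -0.3" --pt "0 -0.008 -0.0053 0 -0.2 0" --pt "0 -0.0071 -0.0065 0 0 0" --pt "0 -0.006 -0.0075 0 0 0" --pt "0 -0.0047 -0.0084 0 0 0" --pt "0 -0.0033 -0.009 0 0 0" --pt "0 -0.0018 -0.0094 0 0 0" --pt "0 -0.0003 -0.0096 0 0 0"

```text
t: 21.22
ee_pos: [517.8, -125.0, 40.8]
orientation: [1.304, 1.138, -1.297]
ft_force: [4.5, -2.0, -4.1]
width: 19.5
```

```bash
python3 bolt.py 0.16 f2
```

```text
t 21.225
qpos [-0.258  0.501  1.927 -0.002  0.705 -0.13 ]
ee_pos [ 517.826 -125.038   40.81 ]
orientation [ 1.304  1.138 -1.297]
ft_force [ 4.464 -1.981 -4.14 ]
width 19.451
case tcp [-58.5 -15.2  40.8] jaw deg -7.27 down [ 0.009 -0.004 -1.   ]
tool shift [ 41.3  58.  -15.6]
crank angle 0.063 r 59.8 z 40.8
[ 1.1 -9.5] [ 2.8 -9.2] [ 4.2 -8.6] [ 5.6 -7.8] [ 6.7 -6.8] [ 7.7 -5.7] [ 8.5 -4.4] [ 9.1 -3. ] 
108 [281.7 213.6] 98 [282.  216.9] 88 [282.3 220.3] sat col [117 116 116 115 116 115 114 115 114 111 112 108  70  10   5   6   5   6
   5   5   7   9  11  10  10  10   9  10] 
val [157 112 109 106 107 110 116 116 118 118 117 117 114 109 109 109 109 110
 109 105  97  91  90  91  91  91  91  92] row0 202
```

Emit:
carry_out --pt "0 0.0012 -0.0095 0 0 -0.3" --pt "0 0.0028 -0.0092 0 0 -0.2" --pt "0 0.0042 -0.0086 0 0 0" --pt "0 0.0056 -0.0078 0 0 0" --pt "0 0.0067 -0.0068 0 0 0" --pt "0 0.0077 -0.0057 0 0 0" --pt "0 0.0085 -0.0044 0 0 0" --pt "0 0.0091 -0.003 0 0 0"

```text
t: 22.28
ee_pos: [572.9, -76.1, 40.6]
orientation: [1.291, 1.142, -1.305]
ft_force: [-2.3, -8.5, 4.6]
width: 19.2
```

```bash
python3 bolt.py 0.16 f3
```

```text
t 22.275
qpos [-0.147  0.554  1.818 -0.014  0.77  -0.014]
ee_pos [572.888 -76.134  40.575]
orientation [ 1.291  1.142 -1.305]
ft_force [-2.302 -8.544  4.566]
width 19.191
case tcp [-9.7 40.  40.6] jaw deg -7.05 down [-0.002 -0.009 -1.   ]
tool shift [40.9  9.8 39.6]
crank angle 1.388 r 60.0 z 40.6
[ 9.5 -1. ] [9.6 0.5] [9.4 2. ] [8.9 3.5] [8.2 4.9] [7.4 6.1] [6.3 7.2] [5.1 8.1] 
108 [281.7 213.6] 98 [282.  216.9] 88 [282.3 220.3] sat col [115 113 114 113 115 113 113 114 114 113 113 113 103  43  14   7   3   6
   6   5   7  11  14  13  11  11  10   9] 
val [180 120 117 112 111 115 120 119 121 118 117 117 116 111 109 109 110 109
 108 107 102  94  88  89  90  92  95  95] row0 202
```

Emit:
carry_out --pt "0 0.0095 0 0 0.4 0" --pt "0 0.0096 0.0008 0 0.2 0" --pt "0 0.0094 0.0021 0 0 0" --pt "0 0.0089 0.0035 0 0 0" --pt "0 0.0082 0.0049 0 0 0" --pt "0 0.0074 0.0061 0 0 0" --pt "0 0.0063 0.0072 0 0 0" --pt "0 0.005 0.0081 0 0 0"

```text
t: 23.32
ee_pos: [632.7, -115.6, 40.6]
orientation: [1.295, 1.159, -1.306]
ft_force: [-5.6, 1.4, 6.3]
width: 19.5
```

```bash
python3 bolt.py 0.16 f4
```

```text
t 23.325
qpos [-1.990e-01  6.330e-01  1.657e+00  1.000e-03  8.630e-01 -7.800e-02]
ee_pos [ 632.711 -115.588   40.58 ]
orientation [ 1.295  1.159 -1.306]
ft_force [-5.618  1.413  6.333]
width 19.522
case tcp [54.4  8.1 40.6] jaw deg -6.96 down [-0.011  0.003 -1.   ]
tool shift [ 41.2 -54.    8.1]
crank angle 2.671 r 59.7 z 40.6
[3.9 8.7] [2.2 9.3] [0.7 9.6] [-0.9  9.6] [-2.4  9.3] [-3.8  8.8] [-5.2  8.1] [-6.4  7.1] 
108 [281.7 213.6] 98 [282.  216.9] 88 [282.3 220.3] sat col [ 50  65  63  67  91 115 115 108 105  98  90  83  67  45  42  39  42  41
  42  40  39  35  35  37  39  59  62  64] 
val [56 51 51 52 62 86 84 80 74 66 60 55 51 54 56 56 56 56 55 55 55 55 56 55
 53 47 47 48] row0 202
```

Emit:
carry_out --pt "0 0.0037 0.0088 0 0 0.5" --pt "0 0.0022 0.0093 0 0 0" --pt "0 0.0007 0.0096 0 0 0" --pt "0 -0.0009 0.0096 0 0 0" --pt "0 -0.0024 0.0093 0 0 0" --pt "0 -0.0038 0.0088 0 0 0" --pt "0 -0.0052 0.0081 0 0 0"

```text
t: 24.25
ee_pos: [618.8, -177.6, 40.6]
orientation: [1.3, 1.16, -1.303]
ft_force: [-1.4, 4.6, 5.2]
width: 19.5
```

```bash
python3 bolt.py 0.12 f5
```

```text
t 24.25
qpos [-0.3    0.633  1.656  0.005  0.862 -0.181]
ee_pos [ 618.835 -177.641   40.633]
orientation [ 1.3    1.16  -1.303]
ft_force [-1.403  4.643  5.18 ]
width 19.542
case tcp [ 48.2 -55.2  40.6] jaw deg -7.04 down [-0.008  0.007 -1.   ]
tool shift [ 41.4 -47.9 -54.9]
crank angle -2.485 r 59.3 z 40.6
[-4.2  5.9] [-5.3  4.8] [-5.9  4.2] [-6.3  3.4] [-6.7  2.6] [-7.   1.8] [-7.1  1. ] [-7.2  0.1] 
108 [281.7 213.6] 98 [282.  216.9] 88 [282.3 220.3] sat col [114 112 112 111 112 113 111 112 113 111 111 112 112 105  57  25   5   4
   2   2   1   3   4  11   8   7   7   5] 
val [179 119 116 110 110 113 119 118 121 117 116 117 116 116 112 109 108 108
 108 109 108 103  94  86  88  90  91  91] row0 202
```

Emit:
carry_out --pt "0 -0.0046 0.0057 0 0 0" --pt "0 -0.0053 0.0048 0 0 0" --pt "0 -0.0045 0.0032 0 0 0"

```text
t: 24.68
ee_pos: [601.7, -189.6, 40.7]
orientation: [1.301, 1.161, -1.303]
ft_force: [-0.7, 4.4, 4.2]
width: 19.6
```

```bash
python3 bolt.py 0.05 f6; python3 - <<'E'
from h import *
im2,_=shot("scene")
cv2.imwrite("pics/c10.png",cv2.resize(im2[80:300,180:400],None,fx=2.7,fy=2.7,interpolation=cv2.INTER_CUBIC))
E
```

```text
t 24.675
qpos [-0.327  0.618  1.686  0.007  0.848 -0.208]
ee_pos [ 601.728 -189.639   40.661]
orientation [ 1.301  1.161 -1.303]
ft_force [-0.655  4.357  4.225]
width 19.565
case tcp [ 32.6 -69.2  40.7] jaw deg -7.07 down [-0.009  0.008 -1.   ]
tool shift [ 41.5 -32.4 -68.8]
crank angle -2.13 r 59.2 z 40.7
[-2.2  2.2] [-2.7  1.4] [-2.7  1.3] [-2.8  1.1] [-2.8  1. ] [-2.9  0.8] [-2.9  0.7] [-2.9  0.6] 
108 [281.7 213.6] 98 [282.  216.9] 88 [282.3 220.3] sat col [114 111 112 112 113 112 112 112 113 111 111 112 113 110  83  26   2   4
   3   2   3   5   7   7  11   9   8   7] 
val [180 120 117 111 111 114 119 119 121 118 116 117 117 117 115 109 108 108
 109 109 108 103  95  90  88  88  90  92] row0 202
```

View pics/c10.png

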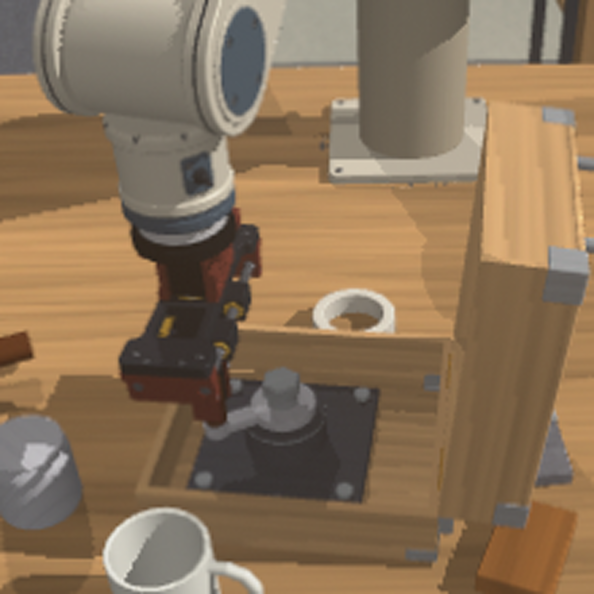

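The bolt head's top is now at crop (281,375), with its back edge at row ~216.4 against ~209.9 at the start, so it has sunk about 19–20 mm. The lid stands open at crop (520,310), the jaws hold the grip at 19.6 mm, and the other items look untouched. Handing in.

```bash
python3 -c "
from workcell import ctrl
ctrl.close_job()"
```

```text
the job is handed in; nothing more can be done
```

The lid is open on its stop, the bolt is started in its thread, and I handed the job in with the jaws still holding the crank's grip. No verdict was reported.

- **Lid:** I gripped the bar, swung it round the hinge and released it at about 1.65 rad. The last picture shows it still standing open.
- **Crank:** I turned it backward from 1.02 rad. The bolt head fell about 10 mm somewhere between -1.99 and -2.34 rad, and I stopped at about -2.35. I then turned forward to 4.15 rad (-2.13 plus one turn), which is one turn from the middle of that window, good to about ±0.18 rad.
- **Last checks:** The bolt head had sunk about 19–20 mm in the scene view, where 20 is expected. The jaw opening was 19.6 mm on the 20 mm grip, force readings at the checks stayed under 10 N, and the clock read about 25 s. The tape roll, mug, tin and printing block looked unmoved in the picture; the brush was mostly hidden behind the lid, and nothing ever came near it.

**Disagreements:**
- **Tool height:** The reported TCP height disagreed with the cameras, which put the fingertips about 30–35 mm higher. My first try to grip the lid bar therefore closed just above it; I rose, went lower and gripped it. I allowed for this offset from then on.
- **Screw axis:** The measured axis seemed 1–2 mm off, which gave small side forces on the crank.

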